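# Load the last cup and slide the drying tray under the rack

## Robot

A 6-joint arm with a two-finger parallel gripper is mounted at the origin on the work surface. World frame = base frame: x ahead of the robot, y to its left, z up, the work surface at z = 0. Lengths are in m, angles in rad, forces in N, time in s.
With the tool pointing down it reaches from about 0.25 to 0.775 m from the base axis. Payload 4 kg.
Tool frame: the origin (TCP) lies midway between the tips of the shut fingers; the grasp point (between the pads) lies 19 mm behind it; z points along the fingers, y is the direction in which the jaws open and shut (so a half turn about z gives the same grasp; the last joint's range is limited). The gripper opens to 94 mm and grips with 3 to 60 N. Pads are 16 mm wide; open, the fingers measure 119 mm over their backs; the gripper's body (75 mm by 177 mm) begins 78 mm behind the grasp point.
Start: joints at [-1.355, 0.087, 1.371, -0, 1.684, -0.103], TCP at [0.172, -0.522, 0.175] pointing down, gripper open.
Joint ranges: [-3.1, 3.1], [-0.76, 2.03], [0.27, 2.55], [-1.08, 4.22], [0.17, 2.65], [-2.57, 2.57]. Speed limits (rad/s): [2.79, 2.79, 3.14, 3.14, 3.14, 3.14].

## Interface

Orientations are given as [roll, pitch, yaw] about the fixed x, y, z axes, in that order (R = Rz(yaw) Ry(pitch) Rx(roll)).
In Python, from bench import robot gives the robot as it stands.
- The arm moves only by the tool carry_out, never from a script. Its argument "deltas" is text: rows parted by semicolons, each of 7 numbers parted by spaces: the shift along the tool's x, y, z in mm, then the turn, a rotation vector about the tool's x, y, z in rad, then the closure, from 0 (fully open) to 1 (shut). A call has exactly 8 rows; each row is the pose to reach, as a shift and turn from the pose commanded when the call began, along the tool's axes at that moment; what a row does not reach only later rows make up. A row lasts 1/12 s, in which the tool goes at most 41.7 mm and 7.16 degrees, less where a joint would pass 70% of its speed; a pose out of reach is approached as far as the arm can. A call with a gripper value outside its range is refused whole. The fingers move at their own pace and stop on an object; the grip force is fixed at half the most. Time passes only in rows, so rows that repeat a pose let the fingers close, or fill a call up. It gives the time, the measured TCP pose, the force and the opening at its end, in the units of the state.
- robot.get_obs(): the state, without advancing time (a new reading comes with each control period).
- robot.snapshot(name): name is "side" or "top"; returns a dict with "pixels" (420x560x3 uint8, red, green, blue), "range_z" (420x560 float32, m along the optical axis (not along the pixel's ray), 0 where there is no reading), "camera_matrix" (3x3 intrinsics, pixels), "rvec" (rotation vector, rad) and "tvec" (3), from world to camera coordinates, as OpenCV has them. Camera axes: x right, y down, z forward; pixel columns grow to the right and rows downward; lengths in m; the calibration is good to about 2 mm. A picture is of the moment at which its call begins.
- robot.close_job(): hands the job in, once; it reports no verdict.
Trained networks look in a picture, given as the dict that the camera call returned (one of the last four; its "shot" number tells which), for a name from the list of things; names that differ only in an ending like _2 or _b are one class to them, and where a whole thing is asked for, a point or a joint stands for the part that bears it (a point fixed in the world has none). Each returns a list of dicts, best first, with "p" (0 to 1); they miss things now and then, are a little off and sometimes report something else, mostly with a low value. They report only what shows in the picture. A call takes as long as a camera call. They do not tell look-alikes from the thing itself.
- robot.look_for(picture, thing): "at" ([x, y, z] in m, in the coordinates of the camera as it stood for that picture, good to about 4 mm: the middle of the surface that is visible of it).
- robot.place_of(picture, thing): "at" ([x, y, z] in m, in the coordinates of the camera as it stood for that picture, good to about 4 mm: a listed point, or the origin of a listed thing).
The state is a dict: "time": time; "joint_positions": joint angles; "qvel": joint speeds; "joint_torque": joint torques, N m; "tool_pos": TCP position; "ee_rot": TCP orientation; "wrist_force": force on the tool from outside, world axes, zero at the start; "wrist_torque": the same for the moment, N m; "width": finger opening in m.
Only numpy, scipy, OpenCV 4.12 (cv2) and the standard library are available. Lean on these libraries where they do the work, as an engineer would, in place of code of your own. Each camera call takes 0.05 s, during which the arm holds its last target.

## Task

Set the one low straight-sided cup that stands on the bench beside the tray's handle upright in the empty handle-side half of the wooden tray, then slide the tray by its handle straight in under the slatted drying rack, without lifting it and with the cups clear of the rack, until it bears firmly on the sprung stop at the back: about 10 newtons on the pad, never more than 18. Let go, leaving the tray resting against the stop with all three cups standing in it, and leave everything else where it is.

Things in the scene. Friction and masses are not known exactly. Their poses are not given: they have to be found in the camera images.
- tray: low wooden tray, loose. 190 mm long (x), 150 mm wide (y), floor 8 mm thick, rim 16 mm high, 6 mm thick. Origin at bench level under the middle of that; x points away from the handle to the front edge that enters the rack first. A tongue 30 mm wide, 10 mm thick runs back to x = -210 mm. Loaded about 0.8 kg (varies): dragging it takes some 3 to 10 N. Two cups stand in it near x 48, y 36 and -36 mm.
- free_place (a point): point on the tray's floor in the middle of the empty handle-side half, at x = -45, y = 0, z = 8 mm of the tray, same axes: a good place for the loose cup.
- grip (a point): point on the tray's upright grip, a block 36 mm along the tray's x, 22 mm wide (y), from 9 to 67 mm above the bench; the point is on its middle at 50 mm height, at x = -190, y = 0 mm of the tray. Same axes as the tray.
- cup: low straight-sided clay cup, 52 mm outside diameter, 60 mm high, 0.11 kg, no handle. Origin at the centre of its underside, z up along its axis. The loose one: it starts on the bench beside the tray's tongue, on either side.
- cup_b: low straight-sided clay cup, 52 mm outside diameter, 60 mm high, 0.11 kg, no handle. Origin at the centre of its underside, z up along its axis. Already stands in the tray's front half; must stay standing there.
- cup_c: low straight-sided clay cup, 52 mm outside diameter, 60 mm high, 0.11 kg, no handle. Origin at the centre of its underside, z up along its axis. Already stands in the tray's front half; must stay standing there.
- rack: fixed wooden drying rack: slats on four 28 mm square posts, 240 mm wide (y), 250 mm deep (x), 111 mm high, small pots on its back half. Origin at bench level in the middle of its mouth; x points in under the slats, z up. Clear width between posts 184 mm, clear height 85 mm below the side rails, 99 mm below slats; the tray with cups is 68 mm high. The bench is the bay's floor.
- stop: fixed back rail of the rack with the adjustable stop it carries. Origin at bench level at rack x = 250, y = 0 mm, same axes; it does not tell where the stop is set. A rubber pad, 70 mm wide, 4 to 40 mm above the bench, faces the mouth on a rod. Its setting varies and is not measured: pad face 145 to 195 mm in from the mouth, so first contact with the tray's origin at rack x = 50 to 100 mm.
- rod_root (a point): point on the fixed back rail where the stop's rod passes, at rack x = 250 mm, 25 mm above the bench. The pad is sprung: it starts to give at 2 N, gives 1 mm per further 1.5 N and goes solid after 12 mm (20 N). 10 N over the dragging force is about 5 mm of spring. On release it may push the tray back some mm until friction holds; the pad stays in contact.
- goblet: a tall stemmed goblet of the same clay, 88 mm high, 52 mm wide at the rim: a bystander beside the tray's tongue, on the other side from the loose cup. Origin under its foot.
- goblet_b: another goblet, same size, on the far part of the bench: a bystander. Origin under its foot.
- goblet_c: a third goblet, same size, on the far part of the bench: a bystander. Origin under its foot.
- jar: white lidded glaze jar, 68 mm across, 75 mm high: a bystander. Origin under its base.
- brush: a hand brush lying on the bench, to the robot's left: a bystander. Origin at its underside, about mid-length.
- bowl: wide clay bowl, about 130 mm across, 50 mm high, on the far part of the bench: a bystander. Origin under its base.
Not all that is in view belongs to the job. What is shaped like the cup but green or pink is not meant.

How it is judged:
By the outcome, as a careful person would: the job done as asked, in the order asked, and still so for the second after the job is handed in, with the robot touching nothing.
It also fails if it takes over 70 s, if anything falls off the work surface, if the arm or the gripper's body presses on something with over 40 N, if the wrist force passes 120 N, or if a joint passes its speed limit or range.

## Working session

There is one attempt and no reset: what is moved stays moved. The work goes in short steps, Python scripts to look and compute and a tool call to move; the robot and the scene stay as the last step left them, time stands still between calls to the robot, and variables do not carry over. Pictures are saved under pics/ and viewed, and the job is handed in when it is done.

Besides the shell and the picture viewer there is one more tool, called after "Emit:" in YAML: its name, and indented under it one key for each argument. carry_out: Moves the arm, as the interface text tells. Its arguments: {"type":"object","properties":{"deltas":{"type":"string"}},"required":["deltas"]}

```bash
ls; mkdir -p pics; cat > h.py <<'E'
import numpy as np,cv2
from scipy.spatial.transform import Rotation as R
from bench import robot
def w(s,p):
    Rm=cv2.Rodrigues(np.array(s['rvec'],float))[0]; return Rm.T@(np.array(p)-np.array(s['tvec']).ravel())
def px(s,p):
    q,_=cv2.projectPoints(np.array([p],float),np.array(s['rvec'],float),np.array(s['tvec'],float),s['camera_matrix'],None); return q.ravel().round(0)
def save(s,n): cv2.imwrite('pics/'+n+'.png',s['pixels'][:,:,::-1])
def cloud(s):
    K=s['camera_matrix'];z=s['range_z'];v,u=np.indices(z.shape)
    P=np.stack([(u-K[0,2])/K[0,0]*z,(v-K[1,2])/K[1,1]*z,z],-1)
    Rm=cv2.Rodrigues(np.array(s['rvec'],float))[0]; return (P-np.array(s['tvec']).ravel())@Rm
E
python3 - <<'E'
from h import *
o=robot.get_obs(); print({k:np.round(v,3) for k,v in o.items()})
for n in ['top','side']:
    s=robot.snapshot(n); save(s,n+'0')
    print(n,'cam',w(s,[0,0,0]).round(3))
    for t in ['tray','cup','free_place','grip','rack','stop','rod_root','goblet','jar','bowl','brush']:
        for d in robot.place_of(s,t)[:5]:
            q=w(s,d['at']); print(t,round(d['p'],2),q.round(3),px(s,q))
E
```

```text
pics
{'time': np.float64(0.0), 'joint_positions': array([-1.355,  0.088,  1.372, -0.   ,  1.684, -0.103]), 'qvel': array([-0.001,  0.   ,  0.001,  0.   ,  0.   ,  0.002]), 'joint_torque': array([-0.0000e+00, -3.4019e+01, -3.0242e+01,  7.2000e-02,  3.3000e-02,
       -0.0000e+00]), 'tool_pos': array([ 0.172, -0.522,  0.173]), 'ee_rot': array([-3.139, -0.   ,  0.319]), 'wrist_force': array([ 0.031,  0.566, -0.714]), 'wrist_torque': array([-0.04 ,  0.042,  0.028]), 'width': np.float64(0.094)}
top cam [0.414 0.03  1.402]
tray 0.68 [ 0.497 -0.105  0.   ] [308. 241.]
tray 0.63 [0.544 0.355 0.025] [134. 222.]
cup 0.87 [ 0.68  -0.34   0.002] [393. 174.]
cup 0.78 [ 0.538 -0.06   0.007] [291. 225.]
cup 0.74 [ 0.586 -0.315  0.   ] [385. 208.]
cup 0.74 [ 0.535 -0.422 -0.002] [425. 227.]
cup 0.7 [ 0.468 -0.054  0.008] [289. 251.]
free_place 0.79 [ 0.492 -0.153  0.009] [326. 242.]
grip 0.7 [ 0.485 -0.294  0.05 ] [382. 244.]
rack 0.95 [ 0.513  0.108 -0.002] [228. 235.]
stop 0.73 [ 0.543  0.358 -0.   ] [135. 224.]
stop 0.65 [ 0.762 -0.07  -0.003] [294. 144.]
rod_root 0.52 [0.546 0.354 0.027] [134. 2
[... 679 characters left out ...]
 [ 0.479 -0.293  0.052] [344. 159.]
grip 0.81 [ 0.48  -0.293  0.052] [343. 159.]
rack 0.9 [0.514 0.11  0.004] [299. 249.]
rack 0.51 [ 0.588 -0.313  0.003] [314. 160.]
rack 0.24 [ 0.5   -0.101  0.002] [322. 204.]
stop 0.6 [0.538 0.362 0.003] [261. 316.]
rod_root 0.75 [ 0.589 -0.311  0.007] [314. 159.]
rod_root 0.73 [0.538 0.355 0.026] [262. 309.]
goblet 0.8 [ 0.365 -0.287  0.003] [374. 178.]
goblet 0.71 [ 0.761 -0.067  0.001] [244. 193.]
goblet 0.67 [ 0.754 -0.152  0.003] [255. 178.]
jar 0.9 [ 0.749 -0.237 -0.004] [265. 165.]
bowl 0.89 [0.793 0.114 0.004] [212. 228.]
bowl 0.16 [0.538 0.357 0.027] [262. 309.]
brush 0.82 [0.362 0.453 0.001] [317. 368.]
brush 0.51 [0.51  0.11  0.002] [300. 250.]
```

View pics/top0.png

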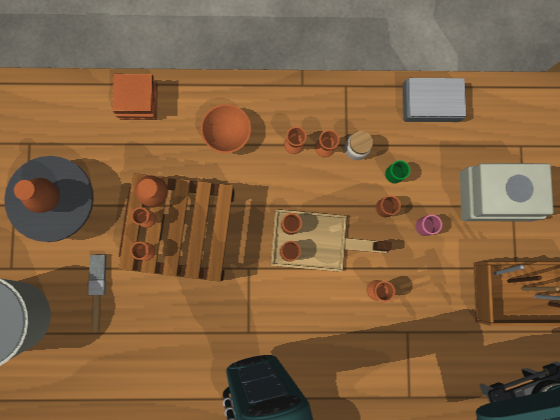

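```bash
python3 - <<'E'
import cv2
a=cv2.imread('pics/side0.png'); b=cv2.imread('pics/top0.png')
cv2.imwrite('pics/crop0.png',cv2.resize(b[140:310,270:450],None,fx=3.2,fy=3.2,interpolation=cv2.INTER_CUBIC))
E
```

```text
(no output)
```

View pics/side0.png

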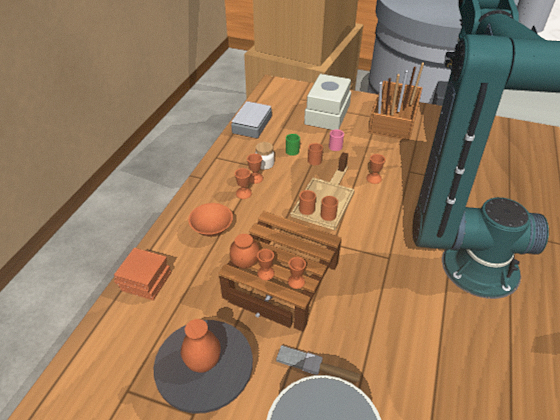

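View pics/crop0.png

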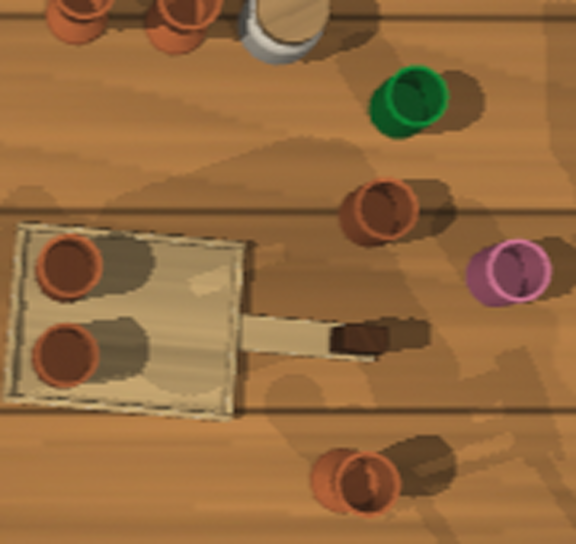

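The loose cup's candidates in the top picture are:
- Clay cup at (388,206), beside the tongue. It is low, straight-sided and stands alone on the bench, so it fits.
- Green cup at (398,171) and pink cup at (430,225), both ruled out by colour.
- Goblet at (380,290), which has a stem and is on the other side of the tongue.
- The two cups at (291,225) and (289,251), which already stand in the tray.

The enlarged crop confirms the first one. Next I'll refine the tray, rack and cup poses from depth.

```bash
cat > meas.py <<'E'
from h import *
def fit_circle(P):
    A=np.c_[2*P,np.ones(len(P))]; x=np.linalg.lstsq(A,(P**2).sum(1),rcond=None)[0]; return x[:2],np.sqrt(x[2]+x[:2]@x[:2])
def rect(P):
    r=cv2.minAreaRect((P*1000).astype(np.float32)); return [np.round(x,1) for x in r]
E
python3 - <<'E'
from meas import *
for n in ['top','side']:
    s=robot.snapshot(n); C=cloud(s).reshape(-1,3); C=C[s['range_z'].ravel()>0]
    def sel(c,r,z0,z1): 
        m=(np.hypot(C[:,0]-c[0],C[:,1]-c[1])<r)&(C[:,2]>z0)&(C[:,2]<z1); return C[m]
    print(n,'bench z',np.median(sel((.5,-.55),.05,-.02,.02)[:,2]))
    for c in [(.588,-.314),(.538,-.058),(.466,-.054)]:
        P=sel(c,.036,.054,.07); print('cup',c,len(P),fit_circle(P[:,:2]),P[:,2].max(), rect(P[:,:2]))
    P=sel((.482,-.293),.05,.055,.08); print('grip',len(P),rect(P[:,:2]),P[:,2].max(), P.mean(0))
    P=sel((.498,-.103),.14,.010,.026); print('rim',len(P),rect(P[:,:2]))
    P=sel((.498,-.103),.14,.004,.026); print('tray',len(P),rect(P[:,:2]))
    P=sel((.527,.234),.19,.1025,.116); print('slat',len(P),rect(P[:,:2]))
    P=sel((.527,.234),.19,.06,.116); print('rackall',len(P),rect(P[:,:2]))
E
```

```text
top bench z -0.0006599719972963283
cup (0.588, -0.314) 107 (array([ 0.58708368, -0.31509807]), np.float64(0.023868999287472978)) 0.06579737094647514 [array([ 586.6, -315.6]), array([49.3, 50.3]), np.float64(44.0)]
cup (0.538, -0.058) 96 (array([ 0.53930915, -0.05727267]), np.float64(0.023719127858944235)) 0.06992186139868407 [array([539.8, -57. ]), array([49. , 49.4]), np.float64(89.6)]
cup (0.466, -0.054) 88 (array([ 0.4680399, -0.0542055]), np.float64(0.02369631568554252)) 0.06990037977380609 [array([468.2, -54.2]), array([48.5, 48.8]), np.float64(0.0)]
grip 128 [array([ 481.1, -295.5]), array([38.4, 21.9]), np.float64(84.4)] 0.07358852220213208 [ 0.48103179 -0.29395979  0.06564301]
rim 1560 [array([ 521.1, -128.6]), array([231. , 199.8]), np.float64(84.9)]
tray 3864 [array([ 498.2, -104.9]), array([273.3, 270. ]), np.float64(24.7)]
slat 5827 [array([526. , 230.4]), array([251.1, 240.2]), np.float64(83.0)]
rackall 6604 [array([527. , 238.1]), array([266.6, 240.4]), np.float64(83.1)]
side bench z 6.469345831892037e-05
cup (0.588, -0.314) 65 (array([ 0.58502281, -0.31189927]), np.flo
[... 199 characters left out ...]
91485)) 0.06996404031458324 [array([537.7, -56.3]), array([49.1, 57.2]), np.float64(6.1)]
cup (0.466, -0.054) 137 (array([ 0.46637738, -0.05040287]), np.float64(0.02405780322608567)) 0.06996795501045147 [array([466.5, -51.1]), array([52.3, 55.3]), np.float64(46.1)]
grip 60 [array([ 479.3, -290.9]), array([37.3, 21.7]), np.float64(86.0)] 0.0729585261768589 [ 0.47819376 -0.28815313  0.06471441]
rim 754 [array([ 495.1, -121.7]), array([239.8, 152.1]), np.float64(84.7)]
tray 1568 [array([ 496.6, -115.5]), array([251.7, 274.3]), np.float64(87.7)]
slat 4239 [array([524.6, 233.6]), array([254.8, 241. ]), np.float64(83.1)]
rackall 5513 [array([525.3, 241.4]), array([270.7, 241.3]), np.float64(83.1)]
```

```bash
cat > go.py <<'E'
from h import *
import sys
def d(target,yaw,o=None):
    o=o or robot.get_obs(); Rt=R.from_euler('xyz',o['ee_rot']); T=R.from_euler('xyz',[np.pi,0,yaw])
    sh=Rt.inv().apply(np.array(target)-o['tool_pos'])*1000; rv=(Rt.inv()*T).as_rotvec()
    print('pos',np.round(o['tool_pos'],4),'rot',np.round(o['ee_rot'],4),'F',np.round(o['wrist_force'],1),'T',np.round(o['wrist_torque'],2),'w',round(float(o['width']),4),'t',round(float(o['time']),2))
    print('shift',sh.round(1),'rv',rv.round(4))
if __name__=='__main__':
    a=list(map(float,sys.argv[1:])); d(a[:3],a[3])
E
python3 go.py .586 -.3138 .17 1.478
```

```text
pos [ 0.1724 -0.5223  0.1745] rot [ 3.1415 -0.      0.3188] F [-0.1  0.1  0.1] T [ 0.08 -0.01 -0.02] w 0.0939 t 1.3
shift [458.1 -68.4   4.5] rv [ 1.0000e-04  0.0000e+00 -1.1592e+00]
```

Emit:
carry_out:
  deltas: "20 -3 0 0 0 -0.05 0;55 -8 0 0 0 -0.15 0;95 -14 0 0 0 -0.27 0;135 -20 0 0 0 -0.39 0;175 -26 0 0 0 -0.51 0;215 -32 0 0 0 -0.63 0;250 -38 0 0 0 -0.75 0;280 -42 0 0 0 -0.85 0"

```text
time: 1.97
tool_pos: [0.4272, -0.3929, 0.1746]
ee_rot: [3.141, -0.0, 1.176]
wrist_force: [-0.3, -0.7, -0.4]
width: 0.094
```

```bash
python3 go.py .586 -.3138 .10 1.478
```

```text
pos [ 0.4272 -0.3929  0.1746] rot [ 3.1412e+00 -3.0000e-04  1.1760e+00] F [-0.3 -0.7 -0.4] T [-0.05 -0.07 -0.  ] w 0.094 t 1.97
shift [134.1 116.1  74.7] rv [ 5.00e-04 -2.00e-04 -3.02e-01]
```

Emit:
carry_out:
  deltas: "16 14 0 0 0 -0.04 0;42 36 2 0 0 -0.1 0;70 60 8 0 0 -0.17 0;98 84 18 0 0 -0.23 0;118 102 32 0 0 -0.28 0;130 113 50 0 0 -0.302 0;134 116 68 0 0 -0.302 0;134 116 75 0 0 -0.302 0"

```text
time: 2.63
tool_pos: [0.5843, -0.3145, 0.0955]
ee_rot: [-3.137, -0.003, 1.473]
wrist_force: [-0.3, 0.1, -0.6]
width: 0.0939
```

```bash
python3 go.py .586 -.3138 .021 1.478
```

```text
pos [ 0.5843 -0.3145  0.0955] rot [-3.1370e+00 -2.7000e-03  1.4733e+00] F [-0.3  0.1 -0.6] T [-0.05 -0.08 -0.04] w 0.0939 t 2.63
shift [ 0.7  2.  74.5] rv [-0.0046 -0.0027 -0.0047]
```

Look quickly to confirm that the fingers are clear around the cup.

```bash
python3 - <<'E'
from h import *
s=robot.snapshot('side'); cv2.imwrite('pics/pick1.png',cv2.resize(s['pixels'][80:240,230:400,::-1],None,fx=3.4,fy=3.4,interpolation=cv2.INTER_CUBIC))
E
```

```text
(no output)
```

View pics/pick1.png

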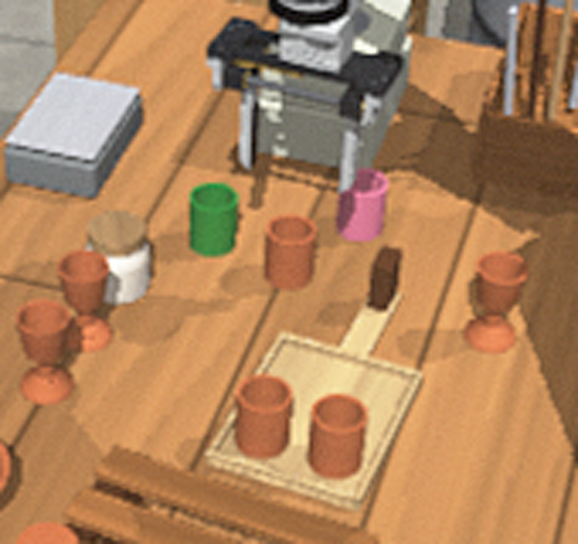

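The open fingers, at crop (248,150) and (350,175), are above and either side of the clay cup at (290,250). Green and pink cups are clear of them. Lowering now.

Emit:
carry_out:
  deltas: "0 1 8 0 0 0 0;1 2 20 0 0 0 0;1 2 34 0 0 0 0;1 2 48 0 0 0 0;1 2 60 0 0 0 0;1 2 69 0 0 0 0;1 2 74 0 0 0 0;1 2 75 0 0 0 0"

```text
time: 3.35
tool_pos: [0.5856, -0.3158, 0.0233]
ee_rot: [-3.14, -0.001, 1.47]
wrist_force: [0.1, -1.0, -0.7]
width: 0.094
```

Emit:
carry_out:
  deltas: "0 0 0 0 0 0 0;0 0 0 0 0 0 0.3;0 0 0 0 0 0 0.5;0 0 0 0 0 0 0.6;0 0 0 0 0 0 0.7;0 0 0 0 0 0 0.7;0 0 0 0 0 0 0.7;0 0 0 0 0 0 0.7"

```text
time: 4.02
tool_pos: [0.5865, -0.316, 0.0246]
ee_rot: [3.141, 0.0, 1.471]
wrist_force: [-0.5, 0.3, -0.2]
width: 0.0511
```

```bash
python3 go.py .586 -.3138 .11 1.478
```

```text
pos [ 0.5865 -0.316   0.0246] rot [3.1412e+00 2.0000e-04 1.4708e+00] F [-0.5  0.3 -0.2] T [-0.04 -0.02 -0.03] w 0.0511 t 4.02
shift [  2.1  -0.7 -85.4] rv [ 0.0004  0.0002 -0.0072]
```

Emit:
carry_out:
  deltas: "0 0 -5 0 0 0 0.8;0 0 -15 0 0 0 0.8;0 0 -29 0 0 0 0.8;0 0 -43 0 0 0 0.8;0 0 -57 0 0 0 0.8;0 0 -67 0 0 0 0.8;0 0 -72 0 0 0 0.8;0 0 -73 0 0 0 0.8"

```text
time: 4.68
tool_pos: [0.5871, -0.3165, 0.0995]
ee_rot: [3.139, 0.001, 1.471]
wrist_force: [-0.0, -1.2, -0.2]
width: 0.0507
```

```bash
python3 go.py .4930 -.1505 .098 1.478
```

```text
pos [ 0.5871 -0.3165  0.0995] rot [3.1388e+00 1.5000e-03 1.4708e+00] F [-0.  -1.2 -0.2] T [-0.03 -0.04 -0.05] w 0.0507 t 4.68
shift [ 155.7 -110.2    1. ] rv [ 0.0027  0.0015 -0.0072]
```

Emit:
carry_out:
  deltas: "10 -7 0 0 0 0 0.8;32 -23 0 0 0 0 0.8;60 -43 0 0 0 -0.003 0.8;90 -64 0 0 0 -0.005 0.8;120 -85 0 0 0 -0.007 0.8;142 -101 0 0 0 -0.007 0.8;153 -108 0 0 0 -0.007 0.8;156 -110 0 0 0 -0.007 0.8"

```text
time: 5.35
tool_pos: [0.4914, -0.1479, 0.0971]
ee_rot: [-3.141, -0.0, 1.48]
wrist_force: [0.6, -0.5, -1.2]
width: 0.0506
```

```bash
python3 - <<'E'
from h import *
s=robot.snapshot('side'); cv2.imwrite('pics/place1.png',cv2.resize(s['pixels'][80:240,230:400,::-1],None,fx=3.4,fy=3.4,interpolation=cv2.INTER_CUBIC))
for t in ['tray','grip','cup','free_place']:
    for d in robot.place_of(s,t)[:5]: print(t,round(d['p'],2),w(s,d['at']).round(3))
E
python3 go.py .4930 -.1505 .034 1.478
```

```text
tray 0.75 [ 0.499 -0.102  0.005]
grip 0.66 [ 0.478 -0.291  0.055]
cup 0.95 [ 0.468 -0.054  0.007]
cup 0.78 [ 0.684 -0.339  0.001]
cup 0.77 [ 0.54  -0.055  0.008]
cup 0.65 [ 0.497 -0.143  0.077]
cup 0.53 [ 0.536 -0.419  0.002]
free_place 0.9 [ 0.494 -0.147  0.012]
pos [ 0.4932 -0.151   0.0973] rot [3.1414e+00 6.0000e-04 1.4767e+00] F [-0.7  0.6 -1. ] T [-0.05 -0.08  0.01] w 0.0506 t 5.6
shift [ 0.5 -0.2 63.3] rv [ 0.0001  0.0006 -0.0013]
```

View pics/place1.png

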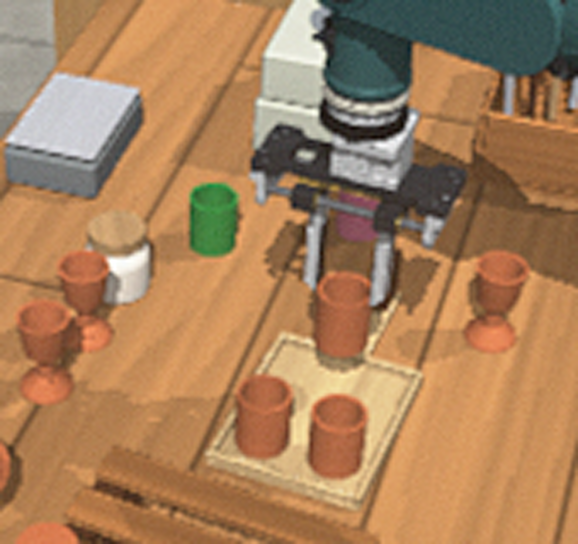

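The cup hangs upright at crop (343,315), above the empty handle-side half. Lowering it.

Emit:
carry_out:
  deltas: "0 0 6 0 0 0 0.8;0 0 17 0 0 0 0.8;0 0 31 0 0 0 0.8;0 0 43 0 0 0 0.8;0 0 51 0 0 0 0.8;0 0 56 0 0 0 0.8;0 0 58 0 0 0 0.8;0 0 59 0 0 0 0.8"

```text
time: 6.27
tool_pos: [0.4924, -0.1497, 0.038]
ee_rot: [-3.141, -0.0, 1.478]
wrist_force: [0.8, -0.4, -1.2]
width: 0.0507
```

Emit:
carry_out:
  deltas: "0 0 1 0 0 0 0.8;0 0 2 0 0 0 0.8;0 0 3 0 0 0 0.8;0 0 4 0 0 0 0.8;0 0 4 0 0 0 0.8;0 0 4 0 0 0 0.8;0 0 4 0 0 0 0.8;0 0 4 0 0 0 0.8"

```text
time: 6.93
tool_pos: [0.4926, -0.1498, 0.0346]
ee_rot: [3.141, 0.0, 1.478]
wrist_force: [-0.1, -0.1, -2.2]
width: 0.0508
```

Emit:
carry_out:
  deltas: "0 0 0.5 0 0 0 0.8;0 0 1 0 0 0 0.8;0 0 1.5 0 0 0 0.8;0 0 1.5 0 0 0 0.8;0 0 1.5 0 0 0 0.8;0 0 1.5 0 0 0 0.8;0 0 1.5 0 0 0 0.8;0 0 1.5 0 0 0 0.8"

```text
time: 7.6
tool_pos: [0.4925, -0.1498, 0.033]
ee_rot: [3.141, 0.0, 1.478]
wrist_force: [-0.1, -0.1, -1.3]
width: 0.051
```

```bash
python3 go.py .4930 -.1505 .034 1.478
```

```text
pos [ 0.4925 -0.1498  0.033 ] rot [3.1415e+00 1.0000e-04 1.4778e+00] F [-0.1 -0.1 -1.3] T [ 0.03 -0.1  -0.06] w 0.051 t 7.6
shift [-0.7  0.5 -1. ] rv [ 0.0001  0.0001 -0.0002]
```

Emit:
carry_out:
  deltas: "0 0 0.5 0 0 0 0.8;0 0 1 0 0 0 0.8;0 0 1 0 0 0 0.8;0 0 1 0 0 0 0.8;0 0 1 0 0 0 0.8;0 0 1 0 0 0 0.8;0 0 1 0 0 0 0.8;0 0 1 0 0 0 0.8"

```text
time: 8.27
tool_pos: [0.4927, -0.1498, 0.0325]
ee_rot: [3.141, 0.0, 1.478]
wrist_force: [-1.4, -1.0, 5.8]
width: 0.0506
```

Contact (5.8 N up), so the cup is on the tray floor. Opening gently.

Emit:
carry_out:
  deltas: "0 0 -0.5 0 0 0 0.6;0 0 -0.5 0 0 0 0.45;0 0 -0.5 0 0 0 0.4;0 0 -0.5 0 0 0 0.3;0 0 -0.5 0 0 0 0.2;0 0 -0.5 0 0 0 0.1;0 0 -0.5 0 0 0 0.1;0 0 -0.5 0 0 0 0.1"

```text
time: 8.93
tool_pos: [0.4924, -0.1497, 0.0323]
ee_rot: [-3.141, -0.0, 1.478]
wrist_force: [0.2, 0.5, -0.1]
width: 0.0836
```

Emit:
carry_out:
  deltas: "0 0 -6 0 0 0 0.1;0 0 -18 0 0 0 0.1;0 0 -35 0 0 0 0;0 0 -55 0 0 0 0;0 0 -75 0 0 0 0;0 0 -92 0 0 0 0;0 0 -100 0 0 0 0;0 0 -102 0 0 0 0"

```text
time: 9.6
tool_pos: [0.494, -0.1504, 0.1377]
ee_rot: [3.136, 0.002, 1.478]
wrist_force: [-0.1, 0.6, -0.4]
width: 0.094
```

```bash
cat > tr.py <<'E'
from meas import *
import sys
for n in ['top','side']:
    s=robot.snapshot(n); save(s,sys.argv[1]+n)
    C=cloud(s).reshape(-1,3); C=C[s['range_z'].ravel()>0]
    for t in ['tray','grip','cup','free_place','goblet','rack','rod_root']:
        for d in robot.place_of(s,t)[:6]: 
            q=w(s,d['at']); print(n,t,round(d['p'],2),q.round(3),px(s,q))
E
python3 tr.py after; python3 go.py .480 -.293 .11 1.478
```

```text
top tray 0.74 [ 0.498 -0.109 -0.002] [309. 241.]
top grip 0.2 [ 0.511  0.108 -0.002] [228. 236.]
top cup 0.91 [ 0.539 -0.056  0.01 ] [290. 225.]
top cup 0.87 [ 0.467 -0.055  0.01 ] [290. 252.]
top cup 0.68 [ 0.537 -0.422 -0.002] [424. 226.]
top cup 0.65 [ 0.68  -0.341  0.001] [394. 174.]
top cup 0.56 [ 0.494 -0.149  0.009] [325. 242.]
top free_place 0.86 [ 0.493 -0.151  0.009] [325. 242.]
top goblet 0.84 [ 0.753 -0.152 -0.001] [324. 147.]
top goblet 0.75 [ 0.761 -0.067 -0.004] [293. 145.]
top goblet 0.71 [ 0.469 -0.056  0.008] [290. 251.]
top goblet 0.59 [ 0.497 -0.105 -0.003] [308. 241.]
top goblet 0.56 [ 0.363 -0.29   0.002] [378. 291.]
top rack 0.85 [ 0.51   0.107 -0.001] [229. 236.]
top rod_root 0.76 [0.546 0.355 0.025] [134. 222.]
top rod_root 0.49 [ 0.499 -0.109 -0.001] [309. 240.]
side tray 0.63 [ 0.761 -0.068 -0.   ] [244. 193.]
side tray 0.61 [ 0.498 -0.099  0.003] [323. 204.]
side grip 0.94 [ 0.481 -0.293  0.05 ] [343. 159.]
side cup 0.88 [ 0.54  -0.058  0.008] [307. 209.]
side cup 0.82 [ 0.685 -0.343  0.002] [291. 150.]
side cup 0.79 [ 0.495 -0.148  0.013] [328. 193.]
side cup 0.58 [ 0.538 -0.42   0.005] [335. 146.]
side cup 0.57 [ 0.466 -0.053  0.007] [329. 215.]
side cup 0.42 [0.364 0.453 0.002] [316. 367.]
side free_place 0.88 [ 0.495 -0.145  0.011] [327. 194.]
side goblet 0.71 [ 0.761 -0.065  0.   ] [243. 194.]
side goblet 0.66 [ 0.752 -0.149  0.003] [255. 178.]
side goblet 0.57 [ 0.363 -0.285  0.001] [374. 179.]
side rack 0.61 [0.509 0.108 0.002] [301. 249.]
side rod_root 0.69 [0.538 0.355 0.028] [262. 309.]
pos [ 0.4925 -0.1497  0.1345] rot [-3.1416e+00  1.0000e-04  1.4779e+00] F [-0.4  0.2 -0.3] T [ 0.01 -0.05  0.  ] w 0.0938 t 10.4
shift [-143.8    0.8   24.5] rv [-0.      0.0001 -0.0001]
```

```bash
python3 - <<'E'
import cv2
a=cv2.imread('pics/aftertop.png')[160:320,220:430]
cv2.imwrite('pics/aftertopc.png',cv2.resize(a,None,fx=3.5,fy=3.5,interpolation=cv2.INTER_CUBIC))
E
```

```text
(no output)
```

View pics/aftertopc.png

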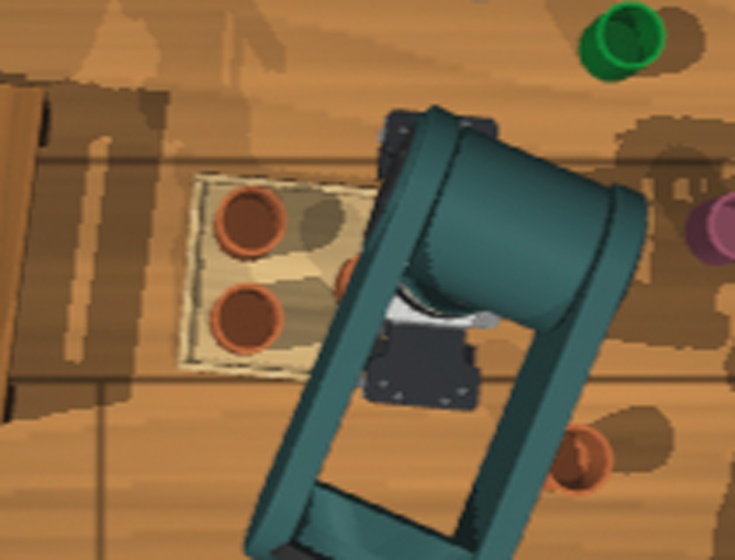

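View pics/afterside.png

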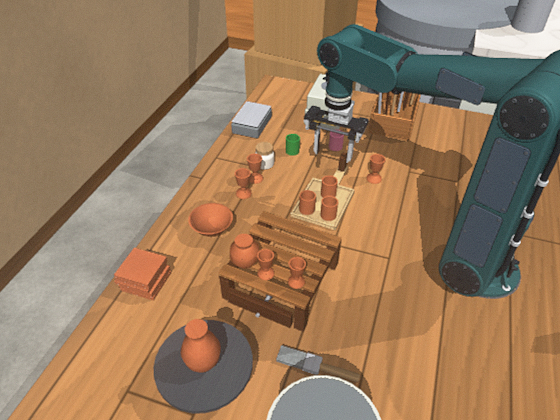

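The third cup stands at side (329,187) on the tray floor. `place_of` puts it at (0.494,-0.149), within 2 mm of free_place. Going to the grip.

Emit:
carry_out:
  deltas: "-8 0 0 0 0 0 0;-28 0 0 0 0 0 0;-54 0 2 0 0 0 0;-82 0 7 0 0 0 0;-110 0 12 0 0 0 0;-132 0 17 0 0 0 0;-142 0.5 22 0 0 0 0;-144 1 24 0 0 0 0"

```text
time: 11.07
tool_pos: [0.4792, -0.295, 0.1093]
ee_rot: [-3.14, -0.0, 1.475]
wrist_force: [-0.1, -0.7, -0.2]
width: 0.0941
```

```bash
python3 - <<'E'
from h import *
s=robot.snapshot('side'); cv2.imwrite('pics/grip1.png',cv2.resize(s['pixels'][80:240,250:420,::-1],None,fx=3.4,fy=3.4,interpolation=cv2.INTER_CUBIC))
E
python3 go.py .480 -.293 .033 1.478
```

```text
pos [ 0.4795 -0.2938  0.1091] rot [-3.1399e+00 -1.2000e-03  1.4759e+00] F [-0.4 -0.5 -0. ] T [-0.01 -0.08  0.06] w 0.0937 t 11.12
shift [ 0.8  0.6 76.1] rv [-0.0017 -0.0013 -0.0021]
```

View pics/grip1.png

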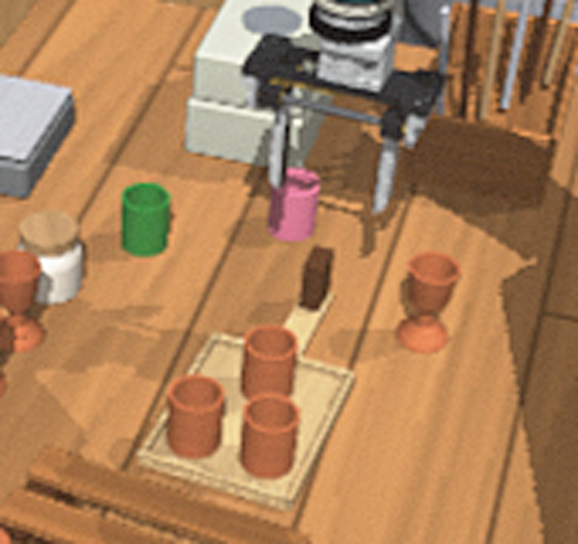

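The open jaws, at crop (277,170) and (385,190), straddle the grip at (317,278), and the goblet at (430,290) is clear. Lowering and closing.

Emit:
carry_out:
  deltas: "0 0 7 0 0 0 0;1 0.5 20 0 0 0 0;1 0.5 34 0 0 0 0;1 0.5 48 0 0 0 0;1 0.5 60 0 0 0 0;1 0.5 70 0 0 0 0;1 0.5 75 0 0 0 0;1 0.5 76 0 0 0 0"

```text
time: 11.78
tool_pos: [0.4802, -0.2912, 0.0332]
ee_rot: [-3.14, -0.001, 1.479]
wrist_force: [-1.0, 0.0, 0.4]
width: 0.0942
```

Emit:
carry_out:
  deltas: "0 0 0 0 0 0 0.2;0 0 0 0 0 0 0.35;0 0 0 0 0 0 0.5;0 0 0 0 0 0 0.6;0 0 0 0 0 0 0.68;0 0 0 0 0 0 0.74;0 0 0 0 0 0 0.8;0 0 0 0 0 0 0.9"

```text
time: 12.45
tool_pos: [0.4807, -0.2923, 0.0346]
ee_rot: [3.141, 0.0, 1.478]
wrist_force: [0.1, 0.4, 0.7]
width: 0.044
```

Emit:
carry_out:
  deltas: "0 0 0 0 0 0 1;0 0 0 0 0 0 1;0 0 0 0 0 0 1;0 0 0 0 0 0 1;0 0 0 0 0 0 1;0 0 0 0 0 0 1;0 0 0 0 0 0 1;0 0 0 0 0 0 1"

```text
time: 13.12
tool_pos: [0.4808, -0.2923, 0.0345]
ee_rot: [3.141, 0.0, 1.478]
wrist_force: [1.2, 0.3, 0.4]
width: 0.0207
```

```bash
python3 go.py .480 -.293 .033 1.478; python3 tr.py g; python3 - <<'E'
from h import *
print(np.round(robot.get_obs()['joint_positions'],3))
E
```

```text
pos [ 0.4808 -0.2923  0.0345] rot [3.1414e+00 1.0000e-04 1.4778e+00] F [1.2 0.3 0.4] T [-0.08 -0.14 -0.09] w 0.0207 t 13.12
shift [-0.8 -0.7  1.5] rv [ 0.0002  0.0001 -0.0002]
top tray 0.8 [ 0.498 -0.107 -0.   ] [309. 240.]
top tray 0.72 [ 0.469 -0.054  0.007] [289. 251.]
top cup 0.9 [ 0.489 -0.148  0.008] [324. 243.]
top cup 0.73 [ 0.536 -0.058  0.006] [291. 226.]
top cup 0.71 [ 0.68  -0.339  0.003] [393. 173.]
top cup 0.57 [ 0.47  -0.054  0.009] [289. 251.]
top cup 0.2 [0.36  0.454 0.001] [ 96. 293.]
top free_place 0.92 [ 0.494 -0.148  0.01 ] [324. 242.]
top goblet 0.78 [ 0.754 -0.15  -0.   ] [323. 147.]
top goblet 0.64 [ 0.762 -0.069 -0.   ] [294. 144.]
top goblet 0.63 [ 0.363 -0.286  0.   ] [376. 291.]
top goblet 0.26 [ 0.543  0.354 -0.001] [136. 223.]
top rack 0.84 [0.509 0.107 0.001] [229. 236.]
top rod_root 0.6 [0.542 0.356 0.029] [133. 223.]
top rod_root 0.25 [ 0.755 -0.154 -0.001] [325. 147.]
side tray 0.71 [ 0.498 -0.101  0.004] [323. 204.]
side grip 0.8 [ 0.478 -0.292  0.051] [344. 159.]
side cup 0.71 [0.539 0.361 0.003] [261. 316.]
side cup 0.69 [ 0.463 -0.055  0.006] [330. 215.]
side cup 0.68 [ 0.54  -0.056  0.009] [307. 209.]
side cup 0.54 [ 0.496 -0.146  0.013] [327. 193.]
side cup 0.52 [ 0.683 -0.339 -0.001] [291. 151.]
side cup 0.42 [ 0.539 -0.421  0.004] [335. 146.]
side goblet 0.73 [ 0.364 -0.288  0.004] [375. 177.]
side goblet 0.65 [ 0.752 -0.152  0.005] [255. 177.]
side goblet 0.64 [ 0.764 -0.069 -0.001] [243. 193.]
side rack 0.8 [0.514 0.11  0.003] [299. 249.]
side rack 0.65 [ 0.465 -0.055  0.01 ] [329. 214.]
side rod_root 0.78 [0.539 0.353 0.027] [262. 308.]
[-0.647  0.184  1.545  0.     1.413 -0.554]
```

Emit:
carry_out:
  deltas: "2 0 0 0 0 0 1;7 -1 0 0 0 0.002 1;16 -2.5 0 0 0 0.005 1;27 -4.5 0 0 0 0.009 1;38 -6.5 0 0 0 0.012 1;48 -8.5 0 0 0 0.015 1;55 -9.5 0 0 0 0.017 1;58 -10 0 0 0 0.018 1"

```text
time: 14.58
tool_pos: [0.476, -0.232, 0.0345]
ee_rot: [-3.141, -0.0, 1.461]
wrist_force: [-0.0, -4.8, -0.6]
width: 0.0201
```

```bash
python3 go.py .4729 -.2007 .0345 1.4495
```

```text
pos [ 0.476  -0.232   0.0345] rot [-3.1414e+00 -2.0000e-04  1.4610e+00] F [-0.  -4.8 -0.6] T [-0.81 -0.03 -0.06] w 0.0201 t 14.58
shift [30.7 -6.5  0. ] rv [-0.0002 -0.0002  0.0115]
```

Emit:
carry_out:
  deltas: "2 -0.5 0 0 0 0.001 1;7 -1.5 0 0 0 0.003 1;13 -3 0 0 0 0.005 1;19 -4 0 0 0 0.008 1;25 -5.5 0 0 0 0.01 1;29 -6.3 0 0 0 0.0115 1;30.5 -6.5 0 0 0 0.0115 1;31 -6.5 0 0 0 0.0115 1"

```text
time: 15.25
tool_pos: [0.473, -0.2016, 0.0345]
ee_rot: [-3.141, -0.0, 1.449]
wrist_force: [-1.0, -3.7, -1.3]
width: 0.0204
```

```bash
python3 go.py .4729 -.2007 .0345 1.4495; cat > al.py <<'E'
from meas import *
import sys
m=np.array([.5105,.108]); u=np.array([.121,.9927]); n=np.array([-.9927,.121])
for v in ['top','side']:
    s=robot.snapshot(v); save(s,sys.argv[1]+v)
    for t in ['tray','grip','cup','free_place','stop','rod_root','rack']:
        for d in robot.place_of(s,t)[:6]: 
            q=w(s,d['at']); r=q[:2]-m; print(v,t,round(d['p'],2),q.round(3),'along',round(r@u*1000,1),'lat',round(r@n*1000,1))
E
python3 al.py a1
python3 - <<'E'
import cv2
a=cv2.imread('pics/a1top.png')[140:320,100:400]
cv2.imwrite('pics/a1c.png',cv2.resize(a,None,fx=2.6,fy=2.6,interpolation=cv2.INTER_CUBIC))
E
```

```text
pos [ 0.473  -0.2016  0.0345] rot [-3.1414 -0.      1.4488] F [-1.  -3.7 -1.3] T [-0.76  0.03 -0.1 ] w 0.0204 t 15.25
shift [ 0.9 -0.2 -0. ] rv [-0.0002 -0.     -0.0007]
top tray 0.73 [ 0.497 -0.02  -0.002] along -128.6 lat -2.5
top grip 0.97 [ 0.474 -0.2    0.054] along -310.1 lat -0.5
top grip 0.39 [ 0.367 -0.287  0.001] along -409.5 lat 94.8
top grip 0.23 [ 0.54   0.359 -0.003] along 253.0 lat 0.7
top cup 0.96 [ 0.536 -0.425 -0.003] along -525.9 lat -90.0
top cup 0.76 [0.471 0.035 0.007] along -77.5 lat 30.2
top cup 0.71 [ 0.489 -0.058  0.009] along -167.4 lat 1.8
top cup 0.59 [0.541 0.03  0.006] along -73.5 lat -39.9
top cup 0.57 [ 0.68  -0.343  0.001] along -426.8 lat -222.9
top free_place 0.84 [ 0.49  -0.063  0.009] along -172.0 lat -0.1
top stop 0.54 [ 0.54   0.36  -0.001] along 254.1 lat 1.1
top rod_root 0.47 [0.543 0.355 0.026] along 248.8 lat -2.4
top rack 0.78 [ 0.511  0.105 -0.003] along -3.4 lat -0.9
side tray 0.85 [ 0.495 -0.015  0.004] along -123.5 lat 0.3
side grip 0.85 [ 0.476 -0.201  0.053] along -310.7 lat -3.1
side cup 0.72 [0.468 0.039 0.004] along -74.0 lat 33.6
side cup 0.72 [ 0.685 -0.341  0.001] along -424.3 lat -227.1
side cup 0.65 [ 0.493 -0.057  0.009] along -166.1 lat -3.1
side cup 0.59 [0.538 0.033 0.01 ] along -70.6 lat -36.4
side cup 0.39 [ 0.539 -0.419  0.004] along -519.6 lat -91.6
side free_place 0.69 [ 0.471 -0.204  0.054] along -314.9 lat 1.9
side free_place 0.63 [0.364 0.454 0.006] along 326.0 lat 187.7
side free_place 0.58 [ 0.493 -0.056  0.012] along -164.7 lat -2.7
side rod_root 0.7 [0.467 0.036 0.01 ] along -76.4 lat 34.5
side rod_root 0.58 [0.539 0.354 0.027] along 247.8 lat 1.4
side rod_root 0.58 [ 0.361  0.454 -0.   ] along 325.2 lat 190.1
side rod_root 0.55 [0.794 0.114 0.002] along 40.6 lat -281.1
side rack 0.83 [0.512 0.106 0.004] along -1.9 lat -1.5
side rack 0.42 [ 0.364 -0.29   0.002] along -412.6 lat 97.4
```

View pics/a1c.png

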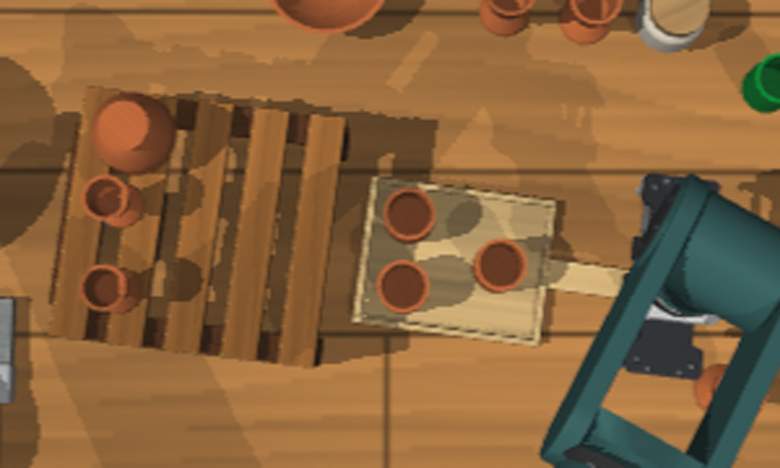

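Aligned within about 3 mm sideways (17 mm of play each side), and the cups stand. Going in.

Emit:
carry_out:
  deltas: "2 0 0 0 0 0 1;7 -0.3 0 0 0 0 1;16 -0.6 0 0 0 0 1;28 -1 0 0 0 0 1;42 -1.4 0 0 0 0 1;56 -1.8 0 0 0 0 1;66 -2 0 0 0 0 1;70 -2 0 0 0 0 1"

```text
time: 16.72
tool_pos: [0.4797, -0.1308, 0.0345]
ee_rot: [3.142, 0.0, 1.45]
wrist_force: [-0.8, -3.2, -2.5]
width: 0.0205
```

```bash
python3 go.py .4905 -.0439 .0345 1.4495; python3 al.py a2 | grep -E "tray|grip|cup"
python3 - <<'E'
import cv2
a=cv2.imread('pics/a2top.png')[140:320,100:400]
cv2.imwrite('pics/a2c.png',cv2.resize(a,None,fx=2.6,fy=2.6,interpolation=cv2.INTER_CUBIC))
E
```

```text
pos [ 0.4797 -0.1308  0.0345] rot [3.1416 0.     1.4501] F [-0.8 -3.2 -2.5] T [-0.84  0.04 -0.07] w 0.0205 t 16.72
shift [87.5  0.2 -0. ] rv [0.     0.     0.0006]
top tray 0.82 [ 0.5    0.051 -0.   ] along -57.5 lat 3.5
top tray 0.46 [ 0.365 -0.287  0.001] along -409.5 lat 96.4
top cup 0.7 [ 0.537 -0.424 -0.003] along -525.4 lat -90.3
top cup 0.68 [0.475 0.105 0.01 ] along -7.2 lat 34.9
top cup 0.67 [0.494 0.01  0.009] along -99.2 lat 4.6
top cup 0.61 [ 0.679 -0.341  0.001] along -425.5 lat -221.4
top cup 0.54 [0.546 0.101 0.008] along -2.6 lat -36.3
side tray 0.58 [0.506 0.058 0.004] along -49.8 lat -1.7
side cup 0.67 [0.501 0.017 0.013] along -91.5 lat -1.2
side cup 0.63 [ 0.685 -0.339  0.001] along -422.9 lat -227.1
side cup 0.6 [0.546 0.103 0.008] along -0.8 lat -35.4
side cup 0.4 [0.471 0.111 0.006] along -2.2 lat 39.3
side cup 0.32 [ 0.763 -0.067  0.001] along -142.8 lat -271.4
```

View pics/a2c.png

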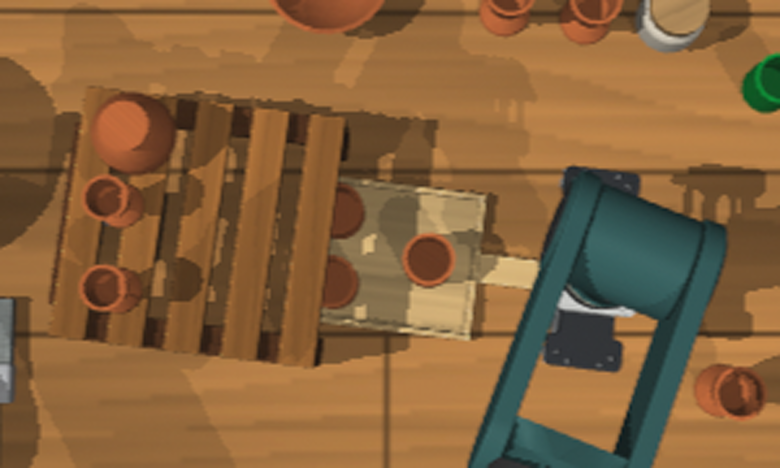

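Emit:
carry_out:
  deltas: "2 0 0 0 0 0 1;8 0 0.2 0 0 0 1;19 0 0.3 0 0 0 1;33 0 0.4 0 0 0 1;49 0 0.5 0 0 0 1;65 0 0.5 0 0 0 1;78 0 0.5 0 0 0 1;84 0 0.5 0 0 0 1"

```text
time: 18.18
tool_pos: [0.4903, -0.0495, 0.0344]
ee_rot: [3.14, 0.003, 1.449]
wrist_force: [0.0, -5.0, 0.2]
width: 0.0203
```

Emit:
carry_out:
  deltas: "1 0 0 0 0 0 1;2 0 0 0 0 0 1;4 0 0 0 0 0 1;6 0 0 0 0 0 1;8 0 0 0 0 0 1;10 0 0 0 0 0 1;12 0 0 0 0 0 1;14 0 0 0 0 0 1"

```text
time: 18.85
tool_pos: [0.4919, -0.0373, 0.0344]
ee_rot: [3.141, 0.003, 1.447]
wrist_force: [-1.3, -5.6, 1.5]
width: 0.0203
```

```bash
cat > f.py <<'E'
from h import *
m=np.array([.5105,.108]); u=np.array([.121,.9927]); n=np.array([-.9927,.121])
o=robot.get_obs(); r=np.array(o['tool_pos'])[:2]-m; f=np.array(o['wrist_force'])
print('t',round(float(o['time']),2),'along',round(r@u*1000,2),'lat',round(r@n*1000,2),'Fpush',round(-f[:2]@u,2),'Flat',round(f[:2]@n,2),'Fz',f[2].round(2),'z',o['tool_pos'][2].round(4),'yaw',o['ee_rot'][2].round(4),'qd',np.abs(o['qvel']).max().round(3))
E
python3 f.py
```

```text
t 18.85 along -146.49 lat 0.9 Fpush 5.76 Flat 0.57 Fz 1.46 z 0.0344 yaw 1.447 qd 0.049
```

Emit:
carry_out:
  deltas: "0.8 0 0 0 0 0 1;1.5 0 0 0 0 0 1;2.3 0 0 0 0 0 1;3 0 0 0 0 0 1;3.8 0 0 0 0 0 1;4.5 0 0 0 0 0 1;5.3 0 0 0 0 0 1;6 0 0 0 0 0 1"

```text
time: 19.52
tool_pos: [0.4926, -0.0314, 0.0344]
ee_rot: [3.141, 0.003, 1.447]
wrist_force: [0.0, -6.8, 2.1]
width: 0.0206
```

```bash
python3 f.py
```

```text
t 19.52 along -140.56 lat 0.88 Fpush 6.73 Flat -0.84 Fz 2.08 z 0.0344 yaw 1.4469 qd 0.017
```

Emit:
carry_out:
  deltas: "0.8 0 0 0 0 0 1;1.5 0 0 0 0 0 1;2.3 0 0 0 0 0 1;3 0 0 0 0 0 1;3.8 0 0 0 0 0 1;4.5 0 0 0 0 0 1;5.3 0 0 0 0 0 1;6 0 0 0 0 0 1"

```text
time: 20.18
tool_pos: [0.4933, -0.0254, 0.0344]
ee_rot: [3.141, 0.003, 1.447]
wrist_force: [-1.6, -7.0, 1.2]
width: 0.0208
```

```bash
python3 f.py
```

```text
t 20.18 along -134.54 lat 0.88 Fpush 7.11 Flat 0.78 Fz 1.19 z 0.0344 yaw 1.447 qd 0.018
```

Emit:
carry_out:
  deltas: "0.8 0 0 0 0 0 1;1.5 0 0 0 0 0 1;2.3 0 0 0 0 0 1;3 0 0 0 0 0 1;3.8 0 0 0 0 0 1;4.5 0 0 0 0 0 1;5.3 0 0 0 0 0 1;6 0 0 0 0 0 1"

```text
time: 20.85
tool_pos: [0.494, -0.0195, 0.0344]
ee_rot: [3.141, 0.003, 1.447]
wrist_force: [-1.3, -6.4, 1.6]
width: 0.0204
```

```bash
python3 f.py
```

```text
t 20.85 along -128.57 lat 0.9 Fpush 6.53 Flat 0.54 Fz 1.61 z 0.0344 yaw 1.447 qd 0.017
```

Emit:
carry_out:
  deltas: "0.8 0 0 0 0 0 1;1.5 0 0 0 0 0 1;2.3 0 0 0 0 0 1;3 0 0 0 0 0 1;3.8 0 0 0 0 0 1;4.5 0 0 0 0 0 1;5.3 0 0 0 0 0 1;6 0 0 0 0 0 1"

```text
time: 21.52
tool_pos: [0.4948, -0.0136, 0.0344]
ee_rot: [3.141, 0.003, 1.447]
wrist_force: [-1.5, -5.8, 2.0]
width: 0.0204
```

```bash
python3 f.py
```

```text
t 21.52 along -122.59 lat 0.89 Fpush 5.95 Flat 0.81 Fz 1.96 z 0.0344 yaw 1.447 qd 0.016
```

Emit:
carry_out:
  deltas: "0.8 0 0 0 0 0 1;1.5 0 0 0 0 0 1;2.3 0 0 0 0 0 1;3 0 0 0 0 0 1;3.8 0 0 0 0 0 1;4.5 0 0 0 0 0 1;5.3 0 0 0 0 0 1;6 0 0 0 0 0 1"

```text
time: 22.18
tool_pos: [0.4955, -0.0076, 0.0344]
ee_rot: [3.141, 0.003, 1.447]
wrist_force: [-0.7, -5.2, 1.9]
width: 0.0204
```

```bash
python3 f.py
```

```text
t 22.18 along -116.62 lat 0.87 Fpush 5.19 Flat 0.05 Fz 1.86 z 0.0344 yaw 1.4469 qd 0.017
```

Emit:
carry_out:
  deltas: "0.8 0 0 0 0 0 1;1.5 0 0 0 0 0 1;2.3 0 0 0 0 0 1;3 0 0 0 0 0 1;3.8 0 0 0 0 0 1;4.5 0 0 0 0 0 1;5.3 0 0 0 0 0 1;6 0 0 0 0 0 1"

```text
time: 22.85
tool_pos: [0.4963, -0.0017, 0.0344]
ee_rot: [3.141, 0.003, 1.447]
wrist_force: [-1.4, -6.1, 1.3]
width: 0.0205
```

```bash
python3 f.py
```

```text
t 22.85 along -110.63 lat 0.87 Fpush 6.2 Flat 0.69 Fz 1.35 z 0.0344 yaw 1.4469 qd 0.018
```

Emit:
carry_out:
  deltas: "0.8 0 0 0 0 0 1;1.5 0 0 0 0 0 1;2.3 0 0 0 0 0 1;3 0 0 0 0 0 1;3.8 0 0 0 0 0 1;4.5 0 0 0 0 0 1;5.3 0 0 0 0 0 1;6 0 0 0 0 0 1"

```text
time: 23.52
tool_pos: [0.4969, 0.0031, 0.0344]
ee_rot: [3.141, 0.006, 1.447]
wrist_force: [-0.5, -9.4, 1.5]
width: 0.0207
```

```bash
python3 f.py
```

```text
t 23.52 along -105.76 lat 0.85 Fpush 9.43 Flat -0.65 Fz 1.48 z 0.0344 yaw 1.4469 qd 0.019
```

Contact: push is up from about 6.1 N of drag to 9.4 N. The target is about 16 N of push (10 N on the pad). Small steps from here.

Emit:
carry_out:
  deltas: "0.4 0 0 0 0 0 1;0.8 0 0 0 0 0 1;1.2 0 0 0 0 0 1;1.6 0 0 0 0 0 1;2 0 0 0 0 0 1;2.4 0 0 0 0 0 1;2.7 0 0 0 0 0 1;3 0 0 0 0 0 1"

```text
time: 24.18
tool_pos: [0.4971, 0.0048, 0.0344]
ee_rot: [3.141, 0.008, 1.447]
wrist_force: [-1.4, -10.1, 1.5]
width: 0.0204
```

```bash
python3 f.py
```

```text
t 24.18 along -104.05 lat 0.8 Fpush 10.15 Flat 0.18 Fz 1.53 z 0.0344 yaw 1.4465 qd 0.009
```

Emit:
carry_out:
  deltas: "0.4 0 0 0 0 0 1;0.8 0 0 0 0 0 1;1.2 0 0 0 0 0 1;1.6 0 0 0 0 0 1;2 0 0 0 0 0 1;2.4 0 0 0 0 0 1;2.7 0 0 0 0 0 1;3 0 0 0 0 0 1"

```text
time: 24.85
tool_pos: [0.4973, 0.0066, 0.0344]
ee_rot: [3.141, 0.01, 1.446]
wrist_force: [-2.2, -13.0, 2.0]
width: 0.0206
```

```bash
python3 f.py
```

```text
t 24.85 along -102.22 lat 0.79 Fpush 13.21 Flat 0.56 Fz 2.01 z 0.0344 yaw 1.4463 qd 0.008
```

Emit:
carry_out:
  deltas: "0.3 0 0 0 0 0 1;0.6 0 0 0 0 0 1;0.9 0 0 0 0 0 1;1.2 0 0 0 0 0 1;1.5 0 0 0 0 0 1;1.8 0 0 0 0 0 1;2.1 0 0 0 0 0 1;2.3 0 0 0 0 0 1"

```text
time: 25.52
tool_pos: [0.4975, 0.008, 0.0344]
ee_rot: [3.141, 0.012, 1.446]
wrist_force: [-2.1, -15.0, 2.4]
width: 0.0203
```

```bash
python3 f.py
```

```text
t 25.52 along -100.85 lat 0.77 Fpush 15.13 Flat 0.31 Fz 2.36 z 0.0344 yaw 1.4461 qd 0.004
```

Pad force is about 9 N by the force reading and 10–11 N by spring travel. Holding to check before letting go.

```bash
python3 al.py b1 | grep -E "tray|grip|cup"; python3 f.py
python3 - <<'E'
import cv2
a=cv2.imread('pics/b1side.png')[120:340,200:420]
cv2.imwrite('pics/b1c.png',cv2.resize(a,None,fx=2.7,fy=2.7,interpolation=cv2.INTER_CUBIC))
E
```

```text
top tray 0.93 [ 0.517  0.192 -0.004] along 84.1 lat 3.3
top cup 0.96 [ 0.536 -0.423  0.001] along -524.1 lat -90.0
top cup 0.88 [ 0.681 -0.341  0.004] along -424.7 lat -223.4
top cup 0.61 [0.563 0.243 0.009] along 140.5 lat -35.9
top cup 0.59 [0.495 0.244 0.008] along 133.4 lat 32.3
top cup 0.5 [0.513 0.153 0.007] along 44.8 lat 3.0
side tray 0.78 [0.52  0.197 0.005] along 89.3 lat 1.0
side tray 0.44 [0.366 0.453 0.002] along 324.7 lat 185.6
side grip 0.84 [0.498 0.006 0.052] along -102.7 lat 0.2
side grip 0.7 [0.514 0.107 0.002] along -0.3 lat -3.7
side cup 0.59 [0.489 0.245 0.01 ] along 133.6 lat 38.2
side cup 0.56 [ 0.686 -0.342  0.001] along -425.3 lat -229.0
side cup 0.52 [0.565 0.241 0.009] along 138.9 lat -37.5
side cup 0.44 [ 0.537 -0.422  0.004] along -523.4 lat -90.5
side cup 0.38 [0.517 0.153 0.012] along 45.3 lat -0.5
t 26.32 along -100.85 lat 0.78 Fpush 15.54 Flat 0.05 Fz 2.63 z 0.0344 yaw 1.446 qd 0.002
```

View pics/b1c.png

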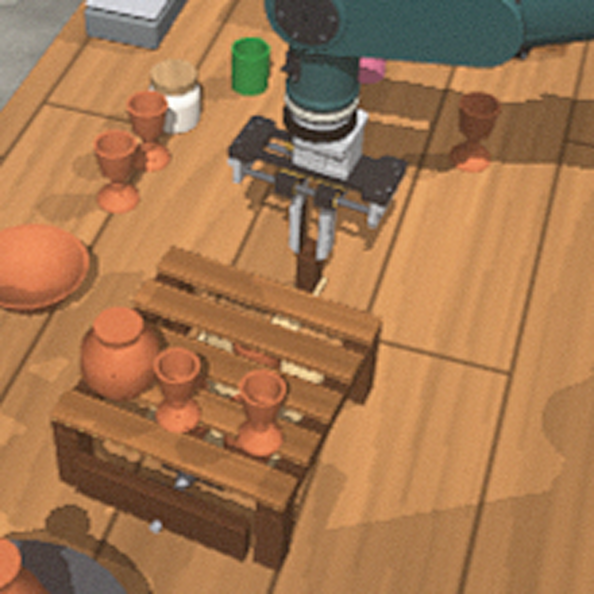

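Emit:
carry_out:
  deltas: "0 0 0 0 0 0 0.75;0 0 0 0 0 0 0.7;0 0 0 0 0 0 0.6;0 0 0 0 0 0 0.5;0 0 0 0 0 0 0.4;0 0 0 0 0 0 0.3;0 0 0 0 0 0 0.2;0 0 0 0 0 0 0.2"

```text
time: 26.98
tool_pos: [0.4978, 0.0151, 0.0339]
ee_rot: [-3.142, -0.0, 1.449]
wrist_force: [-0.5, -0.7, 0.1]
width: 0.0644
```

```bash
python3 f.py; python3 -c "
from h import *
print(robot.get_obs()['width'])"
```

```text
t 26.98 along -93.73 lat 1.39 Fpush 0.71 Flat 0.43 Fz 0.12 z 0.0339 yaw 1.4486 qd 0.003
0.0643883856786804
```

Emit:
carry_out:
  deltas: "0 0 -3 0 0 0 0.2;0 0 -12 0 0 0 0.2;0 0 -26 0 0 0 0.2;0 0 -44 0 0 0 0.2;0 0 -64 0 0 0 0.2;0 0 -82 0 0 0 0.2;0 0 -94 0 0 0 0.2;0 0 -98 0 0 0 0.2"

```text
time: 27.65
tool_pos: [0.4994, 0.0148, 0.1353]
ee_rot: [3.136, -0.0, 1.448]
wrist_force: [-0.6, 1.0, 1.5]
width: 0.0752
```

Emit:
carry_out:
  deltas: "-5 0 -2 0 0 0 0.2;-20 0 -8 0 0 0 0.2;-45 0 -18 0 0 0 0.2;-75 0 -28 0 0 0 0.2;-105 0 -38 0 0 0 0.2;-130 0 -46 0 0 0 0.2;-146 0 -50 0 0 0 0.2;-150 0 -50 0 0 0 0.2"

```text
time: 28.32
tool_pos: [0.4789, -0.1367, 0.1817]
ee_rot: [-3.141, 0.001, 1.445]
wrist_force: [0.3, 0.0, 1.1]
width: 0.0752
```

```bash
python3 f.py; python3 al.py c1
python3 - <<'E'
import cv2
a=cv2.imread('pics/c1side.png')[120:340,200:420]
cv2.imwrite('pics/c1c.png',cv2.resize(a,None,fx=2.7,fy=2.7,interpolation=cv2.INTER_CUBIC))
a=cv2.imread('pics/c1top.png')[130:320,80:400]
cv2.imwrite('pics/c1t.png',cv2.resize(a,None,fx=2.5,fy=2.5,interpolation=cv2.INTER_CUBIC))
E
```

```text
t 28.32 along -246.77 lat 1.76 Fpush -0.05 Flat -0.26 Fz 1.11 z 0.1817 yaw 1.4447 qd 0.059
top tray 0.78 [ 0.521  0.188 -0.001] along 81.0 lat -0.7
top tray 0.66 [0.792 0.115 0.   ] along 40.9 lat -278.2
top tray 0.58 [0.542 0.357 0.025] along 250.7 lat -1.2
top grip 0.78 [0.497 0.003 0.05 ] along -106.3 lat 0.7
top cup 0.66 [ 0.678 -0.339  0.002] along -423.1 lat -220.0
top cup 0.64 [0.56  0.238 0.007] along 135.0 lat -32.9
top cup 0.64 [ 0.536 -0.426 -0.   ] along -526.8 lat -89.4
top cup 0.41 [0.493 0.243 0.008] along 131.9 lat 33.7
top free_place 0.7 [0.561 0.235 0.007] along 132.3 lat -34.4
top free_place 0.68 [0.512 0.147 0.007] along 39.0 lat 2.8
top stop 0.44 [ 0.542  0.358 -0.001] along 251.7 lat -1.4
top rod_root 0.65 [0.541 0.357 0.025] along 250.7 lat -0.5
top rod_root 0.58 [ 0.755 -0.152 -0.001] along -228.3 lat -274.2
top rack 0.98 [ 0.509  0.106 -0.   ] along -1.7 lat 1.3
side tray 0.63 [0.52  0.196 0.005] along 88.1 lat 1.2
side grip 0.97 [0.496 0.005 0.054] along -104.3 lat 1.6
side cup 0.64 [ 0.54  -0.418  0.003] along -518.4 lat -92.6
side cup 0.57 [0.564 0.239 0.009] along 136.8 lat -37.6
side cup 0.54 [ 0.685 -0.339  0.   ] along -423.0 lat -227.4
side cup 0.49 [0.49  0.243 0.008] along 131.7 lat 37.0
side cup 0.44 [0.514 0.151 0.012] along 43.6 lat 1.5
side free_place 0.85 [0.514 0.149 0.013] along 41.0 lat 1.9
side stop 0.93 [0.538 0.359 0.003] along 252.6 lat 2.6
side rod_root 0.79 [0.539 0.357 0.028] along 250.7 lat 2.1
side rack 0.91 [0.514 0.108 0.004] along -0.0 lat -3.1
```

View pics/c1c.png

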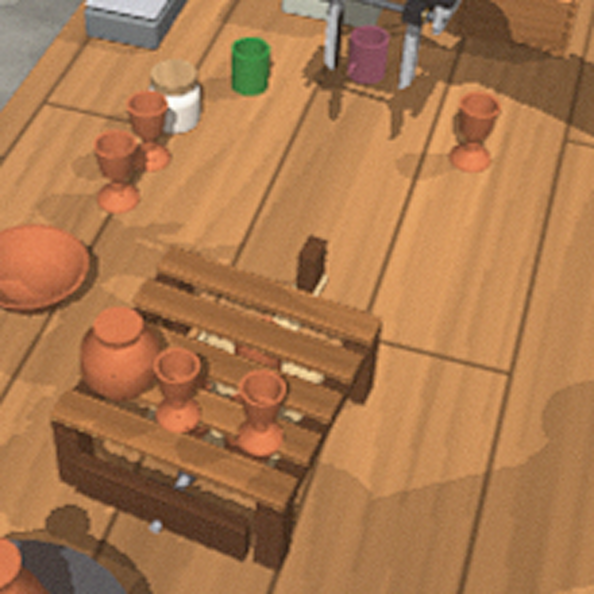

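View pics/c1t.png

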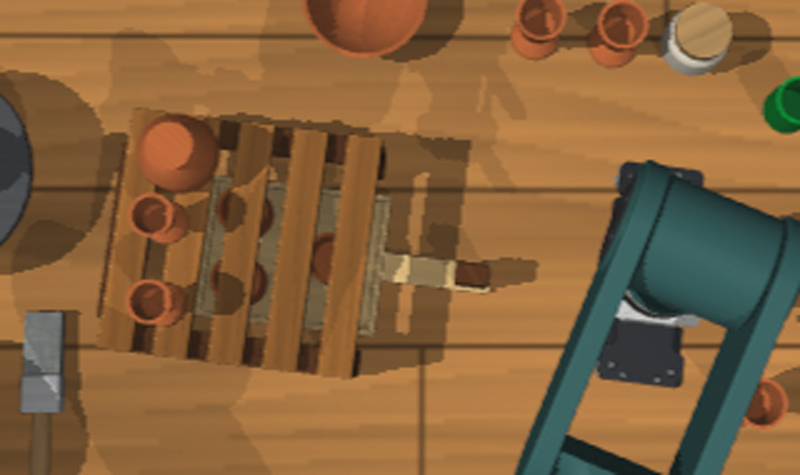

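All three cups stand in the tray under the slats. The tray sprang back about 2–3 mm, as the description said it might, and the arm is clear. Handing in.

```bash
python3 -c "
from h import *
print(robot.close_job())"
```

```text
the job is handed in; nothing more can be done
None
```

The loose clay cup now stands in the handle-side half of the tray. The tray is in under the rack against the sprung stop, and I have let go of it. I handed the job in at about 28 s.

- **Cup:** The networks put it within about 2 mm of the free place before the slide. They put it within 2–3 mm in the last pictures.
- **Slide:** I shifted the tray about 13 mm sideways and turned it 1.6° onto the rack's axis before the mouth. It then went in straight, without being deliberately lifted. I briefly read about 2.5 N of upward pull on the grip and lowered the hand 0.5 mm to remove it.
- **Stop:** Dragging took about 6 N, and the final push was 15.1–15.5 N. That gives 9–9.5 N on the pad; spring travel suggested 10–11 N. The two disagree by 1–2 N, and both are well below 18 N.
- **Last checks:** After release the tray had moved back about 2–3 mm, judging by the grip's position. I could not see the pad itself, so contact there rests on the sprung pad following the tray. The last pictures show all three cups in the tray, only partly visible between the slats. The networks place all three upright at floor height, though the top view missed the third. The other things look unmoved, and the arm is clear.

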